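# Slide the ware board home in the drying rack

### The job

Push the wooden ware board along the rails of its drying rack with your fingertips until you feel it drop into the locating notches and it lies flat, its top about flush with the side strips. Do not lift the board off the rails; the terracotta bowl riding on it must stay upright on the board and must not be touched, and the other things on the bench are to be left where they are. Then take the hand clear.

Things in the scene. Friction and masses are not known exactly. Their poses are not given: they have to be found in the camera images.
- rack: Fixed drying rack: two parallel timber rails 420 mm long, joined by low ties. Origin on the bench, centred between the rails; +x is the way the board must be pushed, z up. Rails: x -270 to +150, |y| 36 to 87, tops 50 mm above the bench; the gap between them is open (ties 18 mm high). Dark side strips outside them (|y| 87 to 97) have tops at 72 mm. There is no end stop.
- rack_home (a point): Point fixed to the rack, at its x = 0, y = 0, z = 42 mm, where the board's origin lies (+-3 mm) once home. Four notches, 8 mm deep and 26 mm long, are cut in the rail tops: two 90 mm ahead (rack +x) of this point in the rails' outer halves, two 90 mm behind it in the inner halves; their walls stop the board.
- board: Loose plywood ware board 220 mm long (x) by 170 wide (y), 20 thick, on four feet 10 high. Origin at its centre, level with the undersides of the feet: the plate is z 10 to 30 mm. Its +x points along the rack's +x. It starts riding on the rails (origin 50 mm above the bench, top 80), 60 to 140 mm short of home, with about 2 mm play each side; the feet are 20 long, front pair wider apart.
- board_edge (a point): Middle of the board's upright trailing face (board x = -110, z = 20 mm), the 20 mm high, 170 mm wide face to push in the rack's +x direction. The board slides with roughly 2 to 5 N of push; over the notches all four feet drop 8 mm together (board top then 72 mm above the bench) and the resistance rises sharply.
- bowl: Terracotta bowl, 104 mm across the rim, 42 mm high, standing loose on the board, in its front half. Origin at the centre of its underside.
- jar_a: Glaze jar with white lid, 60 mm across, 70 mm high, on the bench beyond the rack's front (+x) end. Origin at the centre of its underside.
- jar_b: Amber jar with black lid, 60 mm across, 85 mm high, on the bench beside the rack, on the side away from the robot. Origin at the centre of its underside.
- brush: Brush lying on the bench beside the rack, on the side away from the robot.
- mug: White mug, 80 mm across, 90 mm high, on the left of the bench. Origin at the centre of its underside.
- plate: Terracotta plate, 180 mm across, 22 mm high, on a fixed steel banding wheel 66 mm high at the right of the bench. Origin at the centre of its underside.
- wood_block: Loose wooden block 90 x 60 x 30 mm on the left of the bench. Origin at the centre of its underside.
- vase: Terracotta vase 110 mm across, 170 mm high, on the right of the bench. Origin at the centre of its underside.
There are look-alikes about, which are no part of the job. What is shaped like the bowl but blue or purple is not meant.

How it is judged:
By the outcome, as a careful person would: the job done as asked, in the order asked, and still so for the second after the job is handed in, with the robot touching nothing.
It also fails if it takes over 35 s, if anything falls off the work surface, if the arm or the gripper's body presses on something with over 40 N, if the wrist force passes 120 N, or if a joint passes its speed limit or range.

### The arm

A 7-joint arm with a two-finger parallel gripper is mounted at the origin on the work surface. World frame = base frame: x ahead of the robot, y to its left, z up, the work surface at z = 0. Lengths are in m, angles in rad, forces in N, time in s.
With the tool pointing down it reaches from about 0.4 to 0.875 m from the base axis. Payload 19.3 kg.
Tool frame: the origin (TCP) lies at the very end of the fingers, on their centre line; the grasp point (between the pads) lies 19 mm behind it; z points along the fingers, y is the line along which they close (so a half turn about z gives the same grasp; the last joint's range is limited). The gripper opens to 85 mm and grips with 20 to 120 N. Pads are 22 mm wide; open, the fingers measure 114 mm over their backs; the gripper's body (76 mm by 85 mm) begins 54 mm behind the grasp point. The pads swing forward as they close: fully open they stand 13 mm farther back than shut.
Start: joints at [-1.309, 0.521, -0.036, 1.599, 0.021, 1.021, -0.113], TCP at [0.204, 0.591, 0.231] pointing down, gripper open.
Joint ranges: [-2.91, 2.91], [-0.3, 2.13], [-1.5, 1.42], [0.17, 2.43], [-1.26, 4.41], [0.16, 1.93], [-2.52, 2.52]. Speed limits (rad/s): [1.89, 1.89, 2.39, 2.39, 3.01, 3.01, 3.01].

### API

Orientations are given as [roll, pitch, yaw] about the fixed x, y, z axes, in that order (R = Rz(yaw) Ry(pitch) Rx(roll)).
In Python, from workcell import bot gives the robot as it stands.
- The arm moves only by the tool jog_arm, never from a script. Its argument "motion" is a list of rows, each a list of 5 numbers: the shift along the tool's x, y, z scaled (see below), then the turn about the tool's z scaled (see below), then the opening, from 0 (shut) to 1 (fully open). A call has 1 to 12 rows; each row shifts and turns the commanded pose from where the row before left it, along the tool's axes as they then stand; what a row does not reach is not made up. The controller multiplies each number of a shift by 30 mm and each number of a turn by 0.08 rad. A row lasts 1/10 s, in which the tool goes at most 50 mm and 8.59 degrees, less where a joint would pass 70% of its speed; a pose out of reach is approached as far as the arm can. A call with a number of a shift or a turn outside -1 to 1 is refused whole. A call with a gripper value outside its range is refused whole. The fingers move at their own pace and stop on an object; "newtons" is the grip in N (left out, the last holds). Time passes only in rows, so rows that do not move let the fingers close. It gives the time, the measured TCP pose, the force, the opening and the grip force at its end, in the units of the state.
- bot.observe(): the state, without advancing time (a new reading comes with each control period).
- bot.grab_frame(name): name is "scene" or "top" or "wrist"; returns a dict with "pixels" (480x640x3 uint8, red, green, blue), "fovy" (degrees; the focal length in pixels is half the picture's height over the tangent of half this angle, whatever the lens; pixels are square), "cx", "cy" (the principal point, pixels), "k1" (the pictures are not rectified: a ray, as slopes to the right and down, at radius r is drawn at 1 + k1 r^2 times it, then the intrinsics apply), "rvec" (rotation vector, rad) and "tvec" (3), from world to camera coordinates, as OpenCV has them; the wrist camera has in their place "mount" (4x4, takes a point from camera to tool coordinates, whose origin is the TCP and whose axes are the flange's). Camera axes: x right, y down, z forward; pixel columns grow to the right and rows downward; lengths in m; the calibration is good to about 2 mm. A picture is of the moment at which its call begins: read the wrist's pose just before it. There is no depth.
- bot.job_done(): hands the job in; it is judged then, once.
The state is a dict: "clock": time; "qpos": joint angles; "qd": joint speeds; "joint_efforts": joint torques, N m; "position": TCP position; "tool_rot": TCP orientation; "force": force on the tool from outside, world axes, zero at the start; "moment": the same for the moment, N m; "grip_width": finger opening in m; "finger_force": force on a finger pad.
Only numpy, scipy, OpenCV 4.12 (cv2) and the standard library are available. Lean on these libraries where they do the work, as an engineer would, in place of code of your own. Each camera call takes 0.05 s, during which the arm holds its last target. There are 200 camera calls.

## Working session

There is one attempt and no reset: what is moved stays moved. The work goes in short steps, Python scripts to look and compute and a tool call to move; the robot and the scene stay as the last step left them, time stands still between calls to the robot, and variables do not carry over. Pictures are saved under pics/ and viewed, at most 10 in all, crops included, and the job is handed in when it is done.

Besides the shell and the picture viewer there is one more tool, called after "Emit:" by a JSON object that holds its "op" and its "data", one argument or row to a line. jog_arm: Moves the arm, as the interface text tells. Shifts and turns lie within -1 to 1; 1 stands for 30 mm of shift or 0.08 rad of turn. Its arguments: {"type":"object","properties":{"motion":{"type":"array","items":{"type":"array","items":{"type":"number"}}},"newtons":{"type":"number"}},"required":["motion"]}

```bash
mkdir -p pics; cat > h.py <<'E'
import numpy as np, cv2
from workcell import bot
from scipy.spatial.transform import Rotation as R
def grab(n,save=None):
    f=bot.grab_frame(n)
    if save: cv2.imwrite('pics/'+save+'.png',f['pixels'][:,:,::-1])
    return f
def K(f):
    h=f['pixels'].shape[0]; F=h/2/np.tan(np.radians(f['fovy'])/2)
    return np.array([[F,0,f['cx']],[0,F,f['cy']],[0,0,1]]),np.array([f['k1'],0,0,0.])
def cam(f,st=None):
    if 'rvec' in f:
        Rm=cv2.Rodrigues(np.array(f['rvec'],float))[0]; t=np.array(f['tvec'],float).ravel()
    else:
        T=np.eye(4);T[:3,:3]=R.from_euler('xyz',st['tool_rot']).as_matrix();T[:3,3]=st['position']
        M=np.linalg.inv(T@np.array(f['mount']));Rm=M[:3,:3];t=M[:3,3]
    return Rm,t
def onplane(f,px,z,st=None):
    k,d=K(f);Rm,t=cam(f,st)
    u=cv2.undistortPoints(np.array(px,float).reshape(-1,1,2),k,d).reshape(-1,2)
    r=np.c_[u,np.ones(len(u))]@Rm; c=-Rm.T@t
    return c+r*((z-c[2])/r[:,2])[:,None]
def proj(f,P,st=None):
    k,d=K(f);Rm,t=cam(f,st)
    return cv2.projectPoints(np.array(P,float).reshape(-1,3),cv2.Rodrigues(Rm)[0],t,k,d)[0].reshape(-1,2)
E
python3 - <<'E'
from h import *
s=bot.observe();print(s)
for n in('scene','top'):
    f=grab(n,n+'0');print(n,{k:v for k,v in f.items() if k!='pixels'})
E
```

```text
{'clock': 0.0, 'qpos': array([-1.30920917,  0.52202135, -0.03631243,  1.5999805 ,  0.02116992,
        1.02108883, -0.11280071]), 'qd': array([ 0.00022492,  0.00102835,  0.00317215,  0.00021553, -0.00015632,
       -0.00066701, -0.00087102]), 'joint_efforts': array([-6.38615184e-04, -9.27099609e+01,  1.98000938e+00, -3.69926155e+01,
        1.79554633e-02,  8.09243415e-03,  1.14286436e-05]), 'position': array([0.20351201, 0.59059606, 0.23073117]), 'tool_rot': array([-3.14048001e+00,  6.04499227e-05,  2.80976564e+00]), 'force': array([ 0.36322135, -0.16970305, -0.19406233]), 'moment': array([ 0.01996142,  0.01429198, -0.0259938 ]), 'finger_force': 0.0, 'grip_width': 0.08520479926841051}
scene {'fovy': 55.875039542480316, 'cx': 322.0414788119512, 'cy': 233.79635579745747, 'k1': -0.007592080490754614, 'rvec': array([ 0.63971883,  2.51622769, -1.28456415]), 'tvec': array([ 0.4821423 , -0.05918095,  1.48518041])}
top {'fovy': 52.925672450967895, 'cx': 328.897439630852, 'cy': 239.33212523853206, 'k1': -0.08618068533304232, 'rvec': array([ 2.14708939, -2.18474786,  0.1470329 ]), 'tvec': array([-0.02497442,  0.54467532,  1.35564229])}
```

View pics/top0.png

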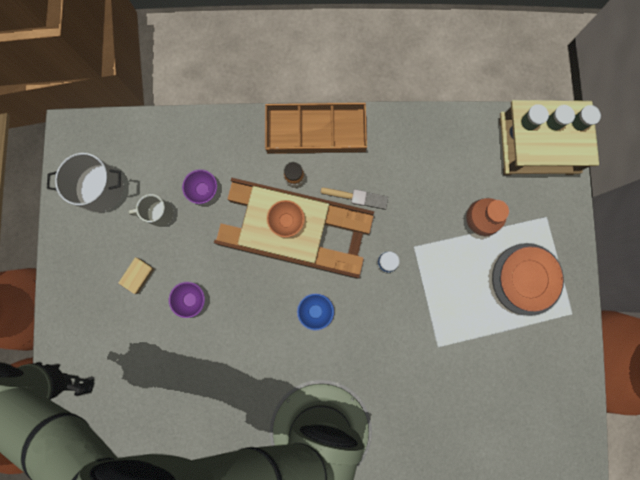

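View pics/scene0.png

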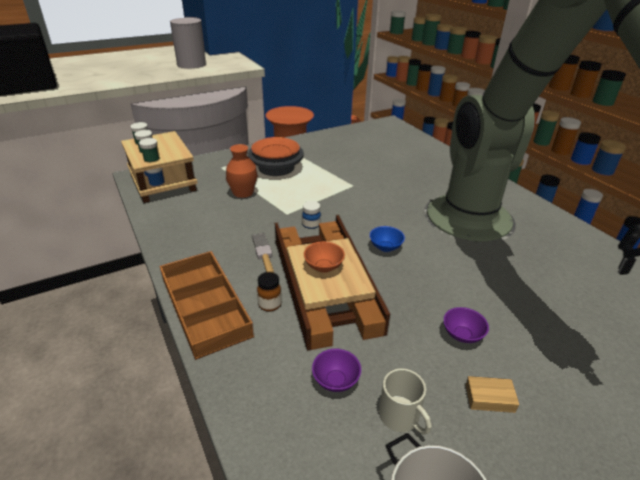

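Top view: rack running from about (225,210) to (368,240). Its free front end is on the right, with the white-lidded jar_a at (389,262). The board is at (245–325, 187–262) and the far-side brush at (355,197).

Bowl candidates in the top view are terracotta (287,219), purple (200,187), purple (187,300) and blue (316,312). The terracotta one, standing on the board, fits the description.

```bash
cat > m.py <<'E'
from h import *
f=grab('top');im=f['pixels'];hsv=cv2.cvtColor(im,cv2.COLOR_RGB2HSV)
roi=np.zeros(im.shape[:2],np.uint8);roi[170:285,205:385]=255
def big(m):
    c=cv2.findContours(m,cv2.RETR_EXTERNAL,cv2.CHAIN_APPROX_NONE)[0];return max(c,key=cv2.contourArea).reshape(-1,2)
bm=cv2.inRange(hsv,(14,50,150),(32,170,255))&roi
bm=cv2.morphologyEx(bm,cv2.MORPH_OPEN,np.ones((3,3)))
b=big(bm); P=onplane(f,b,0.08)[:,:2].astype(np.float32)
r=cv2.minAreaRect(P);print('board',r,cv2.boxPoints(r).round(4).tolist())
rm=cv2.inRange(hsv,(0,80,30),(32,255,255))&roi
rm=cv2.morphologyEx(rm,cv2.MORPH_OPEN,np.ones((3,3)))
c=big(rm);Q=onplane(f,c,0.072)[:,:2].astype(np.float32)
q=cv2.minAreaRect(Q);print('rack',q,cv2.boxPoints(q).round(4).tolist())
x0,y0,x1,y1=205,160,405,290
cr=im[:,:,::-1].copy();cv2.drawContours(cr,[b.reshape(-1,1,2)],-1,(0,255,0),1);cv2.drawContours(cr,[c.reshape(-1,1,2)],-1,(255,0,255),1)
cv2.imwrite('pics/crop1.png',cv2.resize(cr[y0:y1,x0:x1],None,fx=4,fy=4,interpolation=cv2.INTER_NEAREST))
E
python3 m.py
```

```text
board ((0.5920410752296448, 0.12367941439151764), (0.2821785509586334, 0.17100733518600464), 75.64299774169922) [[0.4742000102996826, 0.008200000040233135], [0.6399000287055969, -0.03420000150799751], [0.7099000215530396, 0.23919999599456787], [0.5442000031471252, 0.2815999984741211]]
rack ((0.5754369497299194, 0.06212526559829712), (0.41618213057518005, 0.19353671371936798), 75.5108871459961) [[0.42969998717308044, -0.11509999632835388], [0.6171000003814697, -0.16359999775886536], [0.7211999893188477, 0.2393999993801117], [0.5338000059127808, 0.28780001401901245]]
```

View pics/crop1.png

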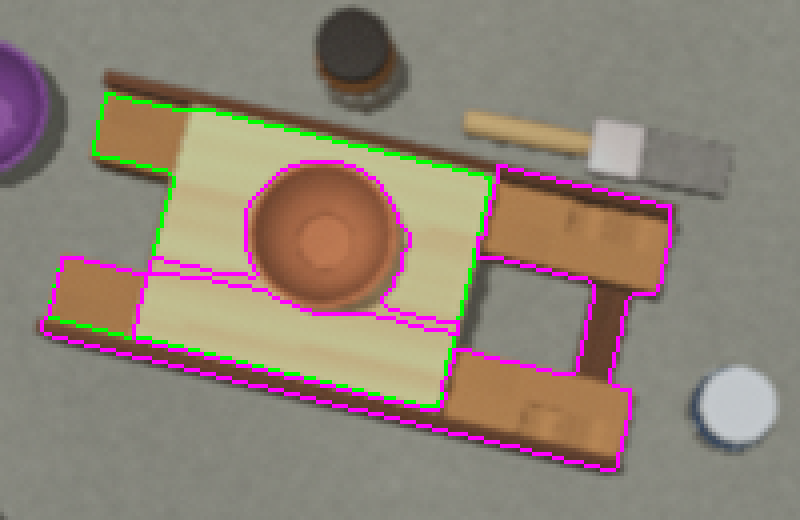

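The enlarged crop confirms it: the terracotta bowl is on the board at crop (325,238). The board corners in the crop are (190,107), (135,335), (493,175) and (440,408). The front notches show at crop (625,232) and (547,417). The colour mask ran onto the rails, so I'll compute from these corners.

```bash
python3 - <<'E'
from h import *
f=grab('top')
cv=lambda a:(np.array(a,float)-1.5)/4+[205,160]
B=onplane(f,cv([(190,107),(135,335),(440,408),(493,175)]),.08)[:,:2]
S=onplane(f,cv([(105,70),(40,334),(618,470),(676,207)]),.072)[:,:2]
for n,A in(('board',B),('strips',S)):
    c=A.mean(0);d=(A[2]+A[3]-A[0]-A[1])/2;e=(A[0]+A[3]-A[1]-A[2])/2
    print(n,A.round(4).tolist(),'c',c.round(4),'len',np.linalg.norm(d),np.linalg.norm(e),'ang',np.arctan2(d[1],d[0]),np.arctan2(-e[0],e[1])if 0 else np.arctan2(e[1],e[0])-np.pi/2)
a=np.arctan2(S[2,1]+S[3,1]-S[0,1]-S[1,1],S[2,0]+S[3,0]-S[0,0]-S[1,0])
u=np.array([np.cos(a),np.sin(a)]);O=S.mean(0)+u*.06
print('rack yaw',a,'home',O,'board x in rack',(B.mean(0)-O)@u,'edge',(B[0]+B[1])/2,'y off',(B.mean(0)-O)@[-u[1],u[0]])
s=bot.observe();p=s['position'];T=R.from_euler('xyz',s['tool_rot']).as_matrix()
print('T',T.round(3).tolist())
E=(B[0]+B[1])/2;W=np.r_[E-u*.045,0.06];print('pre',W,'tool d',T.T@(W-p),'dyaw tool z for tool x=+u/-u', [np.arctan2(*( T.T@np.r_[k*u,0])[[1,0]]) for k in(1,-1)], s['qpos'][6])
E
```

```text
board [[0.6926, 0.1803], [0.5313, 0.2182], [0.477, 0.0069], [0.6403, -0.0327]] c [0.5853 0.0932] len 0.21874424710240564 0.16685174949971113 ang -1.8171386197792687 -1.8053217770764465
strips [[0.7226, 0.2423], [0.534, 0.2864], [0.4323, -0.1158], [0.6169, -0.1616]] c [0.5765 0.0628] len 0.41625009604992935 0.19193964087749393 ang -1.8226291039758744 -1.8072883729564546
rack yaw -1.8226291039758744 home [0.56153549 0.00470394] board x in rack -0.09162352563134753 edge [0.61198025 0.19926512] y off 0.0009734742598430021
T [[-0.945, 0.326, -0.0], [0.326, 0.945, -0.001], [-0.0, -0.001, -1.0]]
pre [0.62319332 0.2428457  0.06      ] tool d [-0.51010856 -0.19211013  0.17110583] dyaw tool z for tool x=+u/-u [np.float64(-1.6507467332822454), np.float64(1.4908459203075477)] -0.11281862047876909
```

Emit:
{"op": "jog_arm", "data": {
  "motion": [
    [-0.4,-0.15,0,0,0.4],
    [-0.7,-0.27,0,0,0.4],
    [-0.7,-0.27,0,0,0.4],
    [-0.7,-0.27,0,0,0.4],
    [-0.7,-0.27,0,0,0.4],
    [-0.7,-0.27,0,0,0.4],
    [-0.7,-0.27,0,0,0.4],
    [-0.7,-0.27,0,0,0.4],
    [-0.7,-0.27,0,0,0.4],
    [-0.7,-0.27,0,0,0.4],
    [-0.7,-0.27,0,0,0.4],
    [-0.7,-0.27,0,0,0.4]
  ],
  "newtons": 40
}}

```text
clock: 1.4
position: [0.4041, 0.4216, 0.2313]
tool_rot: [-3.141, 0.0, 2.809]
force: [-0.2, 1.2, 0.3]
grip_width: 0.0341
finger_force: 0.0
```

Emit:
{"op": "jog_arm", "data": {
  "motion": [
    [-0.7,-0.27,0,0,0.4],
    [-0.7,-0.27,0,0,0.4],
    [-0.7,-0.27,0,0,0.4],
    [-0.7,-0.27,0,0,0.4],
    [-0.7,-0.27,0,0,0.4],
    [-0.7,-0.27,0,0,0.4],
    [-0.7,-0.27,0,0,0.4],
    [-0.7,-0.27,0,0,0.4],
    [-0.7,-0.27,0,0,0.4],
    [-0.7,-0.27,0,0,0.4],
    [-0.7,-0.27,0,0,0.4],
    [-0.4,-0.15,0,0,0.4]
  ]
}}

```text
clock: 2.6
position: [0.6035, 0.253, 0.2312]
tool_rot: [-3.141, 0.001, 2.808]
force: [-0.5, 0.6, -0.9]
grip_width: 0.0342
finger_force: 0.0
```

Emit:
{"op": "jog_arm", "data": {
  "motion": [
    [0,0,0,0.9,0.4],
    [0,0,0,0.9,0.4],
    [0,0,0,0.9,0.4],
    [0,0,0,0.9,0.4],
    [0,0,0,0.9,0.4],
    [0,0,0,0.9,0.4],
    [0,0,0,0.9,0.4],
    [0,0,0,0.9,0.4],
    [0,0,0,0.9,0.4],
    [0,0,0,0.9,0.4],
    [0,0,0,0.9,0.4],
    [0,0,0,0.9,0.4]
  ]
}}

```text
clock: 3.8
position: [0.6019, 0.2553, 0.2313]
tool_rot: [-3.141, -0.0, 1.943]
force: [0.1, 0.2, -0.5]
grip_width: 0.0341
finger_force: 0.0
```

Emit:
{"op": "jog_arm", "data": {
  "motion": [
    [0,0,0,0.9,0.4],
    [0,0,0,0.9,0.4],
    [0,0,0,0.9,0.4],
    [0,0,0,0.9,0.4],
    [0,0,0,0.9,0.4],
    [0,0,0,0.9,0.4],
    [0,0,0,0.9,0.4],
    [0,0,0,0.9,0.4],
    [0,0,0,0.6,0.4],
    [0,0,0,0,0.4],
    [0,0,0,0,0.4]
  ]
}}

```text
clock: 4.9
position: [0.602, 0.2555, 0.2313]
tool_rot: [-3.141, 0.0, 1.323]
force: [-0.1, 0.1, -0.2]
grip_width: 0.0343
finger_force: 0.0
```

Emit:
{"op": "jog_arm", "data": {
  "motion": [
    [0,0.4,0,0,0.4],
    [0,0.35,0,0,0.4],
    [0,0,0.5,0,0.4],
    [0,0,0.5,0,0.4],
    [0,0,0,0,0.4],
    [0,0,0,0,0.4]
  ]
}}

```text
clock: 5.5
position: [0.6235, 0.25, 0.2006]
tool_rot: [-3.141, 0.001, 1.322]
force: [-0.1, -1.2, 1.1]
grip_width: 0.0342
finger_force: 0.0
```

```bash
python3 - <<'E'
from h import *
s=bot.observe();f=grab('wrist','w1')
u=np.array([np.cos(-1.8186),np.sin(-1.8186)]);v=np.array([-u[1],u[0]]);H=np.array([.5615,.0047])
print(s['position'],s['tool_rot'],proj(f,[list(H+u*(-.202)+v*k)+[.08] for k in(-.085,0,.085)],s).round(0).tolist())
E
```

```text
[0.6235387  0.25002093 0.20063544] [-3.14063940e+00  8.41854386e-04  1.32196781e+00] [[185.0, 310.0], [309.0, 310.0], [433.0, 310.0]]
```

View pics/w1.png

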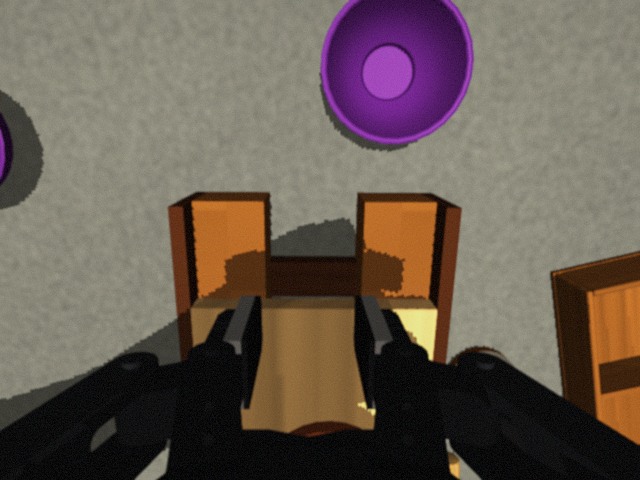

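The wrist view shows the trailing edge of the board at row ~300–308, columns 190–437, and the fingertips centred on it at columns 248 and 368. It agrees with the prediction within about 3 mm. The terracotta rim is at (323,430). Next I go down behind the edge.

Emit:
{"op": "jog_arm", "data": {
  "motion": [
    [0,0,0.5,0,0.4],
    [0,0,0.8,0,0.4],
    [0,0,0.8,0,0.4],
    [0,0,0.8,0,0.4],
    [0,0,0.8,0,0.4],
    [0,0,0.7,0,0.4],
    [0,0,0.5,0,0.4],
    [0,0,0,0,0.4],
    [0,0,0,0,0.4]
  ]
}}

```text
clock: 6.45
position: [0.6242, 0.25, 0.0547]
tool_rot: [3.141, -0.0, 1.322]
force: [-0.1, 0.1, 0.6]
grip_width: 0.0342
finger_force: 0.0
```

Emit:
{"op": "jog_arm", "data": {
  "motion": [
    [-0.2,0,0,0,0.4],
    [-0.2,0,0,0,0.4],
    [-0.2,0,0,0,0.4],
    [-0.2,0,0,0,0.4],
    [-0.2,0,0,0,0.4],
    [-0.1,0,0,0,0.4],
    [-0.1,0,0,0,0.4]
  ]
}}

```text
clock: 7.15
position: [0.615, 0.2149, 0.0544]
tool_rot: [3.142, -0.0, 1.322]
force: [-0.1, -0.3, 0.2]
grip_width: 0.0344
finger_force: 0.0
```

Emit:
{"op": "jog_arm", "data": {
  "motion": [
    [-0.1,0,0,0,0.4],
    [-0.1,0,0,0,0.4],
    [-0.1,0,0,0,0.4],
    [-0.12,0,0,0,0.4],
    [-0.14,0,0,0,0.4],
    [-0.14,0,0,0,0.4],
    [-0.14,0,0,0,0.4],
    [-0.14,0,0,0,0.4]
  ]
}}

```text
clock: 7.95
position: [0.6077, 0.1862, 0.0543]
tool_rot: [-3.142, 0.0, 1.322]
force: [0.7, 2.5, -1.1]
grip_width: 0.034
finger_force: 1.4
```

Emit:
{"op": "jog_arm", "data": {
  "motion": [
    [-0.14,0,0,0,0.4],
    [-0.14,0,0,0,0.4],
    [-0.14,0,0,0,0.4],
    [-0.14,0,0,0,0.4],
    [-0.14,0,0,0,0.4],
    [-0.12,0,0,0,0.4],
    [-0.1,0,0,0,0.4],
    [-0.1,0,0,0,0.4]
  ]
}}

```text
clock: 8.75
position: [0.6002, 0.1568, 0.0543]
tool_rot: [3.142, -0.0, 1.322]
force: [0.7, 2.5, -1.1]
grip_width: 0.0343
finger_force: 1.3
```

```bash
python3 - <<'E'
from h import *
s=bot.observe();f=grab('top');g=grab('scene')
a=cv2.resize(f['pixels'][160:290,205:405],(800,520))[:, :, ::-1]
cv2.imwrite('pics/t2.png',a)
cv2.imwrite('pics/s2.png',cv2.resize(g['pixels'][195:360,250:470,::-1],None,fx=3.5,fy=3.5))
u=np.array([np.cos(-1.8186),np.sin(-1.8186)])
print(s['force'][:2]@u,(s['position'][:2]-[.5615,.0047])@u)
E
```

```text
-2.582645289627137 -0.1569340083200978
```

View pics/s2.png

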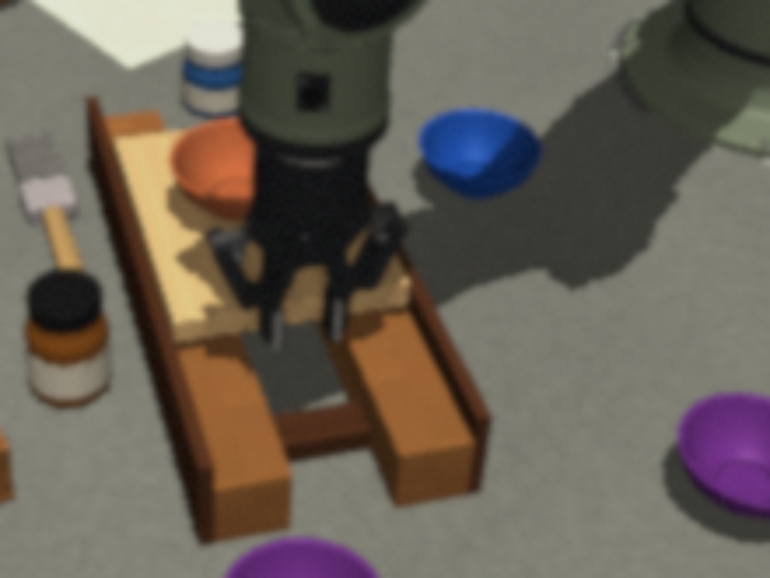

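The board is riding in front of both fingertips (crop (275,330) and (337,325)) at about 2.6 N, and the bowl is upright and well clear. I continue more slowly.

Emit:
{"op": "jog_arm", "data": {
  "motion": [
    [-0.08,0,0,0,0.4],
    [-0.1,0,0,0,0.4],
    [-0.1,0,0,0,0.4],
    [-0.1,0,0,0,0.4],
    [-0.1,0,0,0,0.4],
    [-0.08,0,0,0,0.4],
    [-0.07,0,0,0,0.4]
  ]
}}

```text
clock: 9.55
position: [0.5956, 0.1384, 0.0543]
tool_rot: [-3.142, -0.0, 1.322]
force: [0.8, 3.9, -0.9]
grip_width: 0.0345
finger_force: 1.5
```

Emit:
{"op": "jog_arm", "data": {
  "motion": [
    [-0.06,0,0,0,0.4],
    [-0.06,0,0,0,0.4],
    [-0.06,0,0,0,0.4],
    [-0.06,0,0,0,0.4]
  ]
}}

```text
clock: 9.95
position: [0.5938, 0.1316, 0.0543]
tool_rot: [3.142, -0.0, 1.322]
force: [0.8, 2.7, 0.9]
grip_width: 0.0342
finger_force: 1.5
```

Emit:
{"op": "jog_arm", "data": {
  "motion": [
    [-0.06,0,0,0,0.4],
    [-0.06,0,0,0,0.4],
    [-0.06,0,0,0,0.4]
  ]
}}

```text
clock: 10.25
position: [0.5924, 0.1261, 0.0543]
tool_rot: [-3.141, 0.0, 1.322]
force: [-0.1, 4.0, -0.2]
grip_width: 0.0343
finger_force: 2.4
```

Emit:
{"op": "jog_arm", "data": {
  "motion": [
    [-0.06,0,0,0,0.4],
    [-0.06,0,0,0,0.4]
  ]
}}

```text
clock: 10.45
position: [0.5915, 0.1228, 0.0543]
tool_rot: [-3.142, 0.0, 1.322]
force: [0.5, 2.5, -0.8]
grip_width: 0.0343
finger_force: 1.3
```

Emit:
{"op": "jog_arm", "data": {
  "motion": [
    [-0.06,0,0,0,0.4],
    [-0.06,0,0,0,0.4]
  ]
}}

```text
clock: 10.65
position: [0.5917, 0.1211, 0.0546]
tool_rot: [3.14, -0.003, 1.322]
force: [6.7, 16.4, -0.9]
grip_width: 0.034
finger_force: 9.1
```

Emit:
{"op": "jog_arm", "data": {
  "motion": [
    [-0.06,0,0,0,0.4],
    [-0.06,0,0,0,0.4]
  ]
}}

```text
clock: 10.85
position: [0.5917, 0.1208, 0.0549]
tool_rot: [3.139, -0.006, 1.324]
force: [11.4, 33.5, -5.4]
grip_width: 0.0345
finger_force: 17.3
```

The resistance jumped from 2.5 N to 35 N at rack x ≈ -0.120, which is where home should be. I back off and check that the board dropped.

Emit:
{"op": "jog_arm", "data": {
  "motion": [
    [0.1,0,0,0,0.4],
    [0.1,0,0,0,0.4],
    [0.2,0,0,0,0.4],
    [0.4,0,0,0,0.4],
    [0.6,0,0,0,0.4],
    [0.6,0,0,0,0.4],
    [0,0,0,0,0.4]
  ]
}}

```text
clock: 11.55
position: [0.6049, 0.1786, 0.054]
tool_rot: [-3.141, -0.001, 1.326]
force: [0.0, -0.0, -0.2]
grip_width: 0.0342
finger_force: 0.0
```

Emit:
{"op": "jog_arm", "data": {
  "motion": [
    [0,0,-0.5,0,0.4],
    [0,0,-0.9,0,0.4],
    [0,0,-0.9,0,0.4],
    [0,0,-0.9,0,0.4],
    [0.5,0,-0.9,0,0.4],
    [0.7,0,-0.9,0,0.4],
    [0.7,0,-0.5,0,0.4],
    [0.7,0,0,0,0.4],
    [0.7,0,0,0,0.4],
    [0.4,0,0,0,0.4],
    [0,0,0,0,0.4]
  ]
}}

```text
clock: 12.65
position: [0.6318, 0.2828, 0.2196]
tool_rot: [3.142, -0.0, 1.323]
force: [-0.5, -0.3, -0.2]
grip_width: 0.0342
finger_force: 0.0
```

```bash
python3 - <<'E'
from h import *
s=bot.observe();print(s['clock'],s['position'],s['force'])
f=grab('top');g=grab('scene')
cv2.imwrite('pics/t3.png',cv2.resize(f['pixels'][160:290,205:405,::-1],(800,520),interpolation=cv2.INTER_CUBIC))
cv2.imwrite('pics/s3.png',cv2.resize(g['pixels'][200:350,260:410,::-1],(600,600),interpolation=cv2.INTER_CUBIC))
u=np.array([np.cos(-1.8186),np.sin(-1.8186)]);v=np.array([-u[1],u[0]]);H=np.array([.5615,.0047])
for z in(.072,.080):
  P=[list(H+u*a+v*b)+[z] for a,b in((-.11,.085),(-.11,-.085),(.11,-.085),(.11,.085))]
  print(z,((proj(f,P)-[205,160])*4).round().tolist(),((proj(g,P)-[260,200])*4).round().tolist())
E
```

```text
12.65 [0.63183875 0.28284609 0.21956093] [-0.53515643 -0.30529476 -0.24177744]
0.072 [[317.0, 136.0], [258.0, 369.0], [566.0, 441.0], [620.0, 206.0]] [[152.0, 316.0], [414.0, 273.0], [315.0, 84.0], [85.0, 115.0]]
0.08 [[316.0, 134.0], [257.0, 368.0], [566.0, 440.0], [620.0, 204.0]] [[152.0, 306.0], [415.0, 264.0], [316.0, 75.0], [85.0, 106.0]]
```

View pics/s3.png

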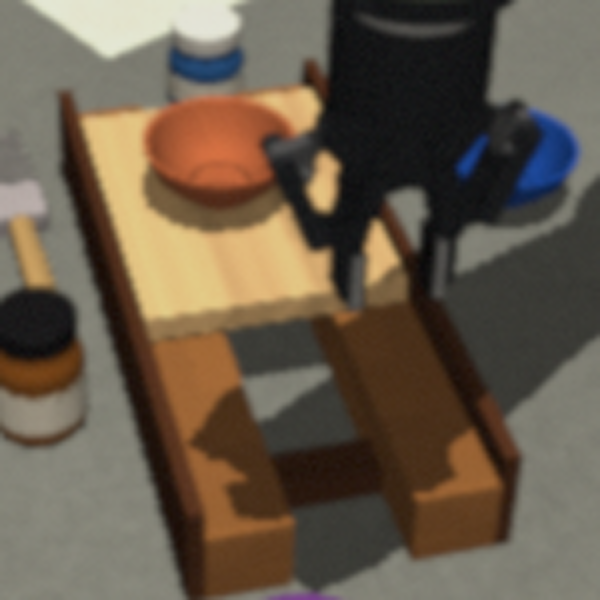

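View pics/t3.png

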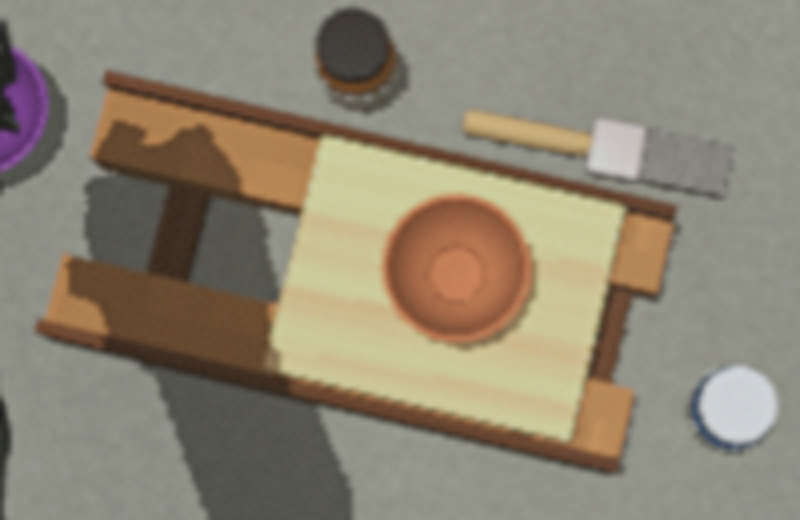

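The board is home and flat. In the scene crop its trailing corners are at about (152,318) and (410,272), which matches the prediction for top = 72 mm (316, 273) rather than 80 mm (306, 264). In the top crop its corners (320,136) and (622,207) match home. The bowl is upright on the board, the jars and brush haven't moved, and the hand is clear.

```bash
python3 -c "
from workcell import bot
print(bot.job_done())"
```

```text
the job is handed in; nothing more can be done
None
```

The board is in its notches and lies flat, with its top at about 72 mm, flush with the side strips; the bowl is upright and untouched, the hand is clear, and the job was handed in at about 12.8 s.

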